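Draw the stuck follower plug out of the press mould with its turn-lock puller key

TASK

The blue follower plug is stuck deep in the white press mould. Take the orange-handled puller key from its wooden stand, work its cross-bar gently down through the slot of the plug's steel plate and turn it clockwise until it locks, then pull the plug straight out with the key and set it down gently, upright with the key still in it, in the middle of the cork coaster and let go. Do not force anything, do not touch the plug with the fingers, and leave the other things where they are.

Things in the scene. Friction and masses are not known exactly. Their poses are not given: they have to be found in the camera images.
- key_grip (a point): Centre of the flat orange handle of the puller key (140 g), upright in its stand. Handle 44 mm long (along x), 14 mm thick (y), 40 mm high (z up), this point half-way. Below are a 12 mm neck and a steel flange 48 mm across, 5 mm thick, its underside 42 mm below this point, then a 10 mm stem with the cross-bar. The key is the same after a half turn.
- key_bar (a point): Centre of the key's cross-bar: a round steel bar 7 mm thick and 30 mm from tip to tip, lying along the key's x (the handle's long side), 52.5 mm below key_grip and 10.5 mm below the underside of the flange.
- key: The puller key as a whole; origin at the centre of the underside of the flange, x along handle and cross-bar, z up.
- stand: Beech block 66 x 66 x 34 mm, fixed; a 37 mm hole, 22 mm deep, takes the cross-bar, and the key's flange rests on its top. Origin at the centre of its underside.
- plug: Blue round follower plug, 58 mm across, 40 mm high, 200 to 350 g, origin at the centre of its underside, z up. When the key is fully down, its flange sits on the plug's rim and the cross-bar is free under the slotted steel plate; the bar then turns clockwise seen from above, by 1.2 rad, to a stop, and can no longer be drawn out of the plug (it has 2 mm of play up and down).
- plug_top (a point): Centre of the plug's top, level with its rim, 40 mm above its origin; axes as plug. 1 mm below lies a steel plate 4 mm thick with a straight slot 35 x 10 mm for the cross-bar; the room under the plate is 12 mm high. The slot may point any way, whatever the plug's x axis; its direction is NOT in this reading: it must be seen or felt. The plate resists turning with 0.2 N m.
- mould: White round press mould with steel bands, 75 mm across, 64 mm high, on a 100 mm steel foot, fixed; origin at the centre of its underside. Bore 63 mm, its floor at 14 mm; the plug stands on that floor, its top 10 mm below the rim. Sprung rubber pads in the bore grip the plug: drawing it takes 5 to 20 N over some 30 mm; it is clear of the rim when it has risen 50 mm.
- coaster: Round cork coaster, 96 mm across, 8 mm thick, origin at the centre of its underside.
- wooden_spoon: Wooden spoon 297 mm long, bystander.
- salt_shaker: Salt shaker with grey top, 44 mm across, 90 mm high, bystander.
- spice_tin: Round white spice tin, 65 mm across, 62 mm high, bystander.
There are look-alikes about, which are no part of the job. Of the things that look like the plug, the larger one is meant. Of the things shaped like the coaster, the cork one is meant.

How it is judged:
On the way, in this order (a step that is already met when the one before it is completed fails the run):
1. the key's cross-bar is down inside the plug, under its plate, while the plug is still in the mould (z of key_bar in the frame of plug between 0.02 and 0.0325 m and horizontal distance between key_bar and plug below 0.006 m and z of plug in the frame of mould below 0.022 m), for 0.1 s.
2. the plug is drawn straight up clear of the mould, hanging on the key (z of plug in the frame of mould above 0.064 m and angle between plug's own z axis and vertical below 0.3 rad and z of key_bar in the frame of plug below 0.036 m and horizontal distance between plug and mould below 0.04 m), for 0.1 s.
At the end, for the whole second after the job is handed in: The plug stands upright (within 0.1 rad) and at rest on the coaster lying on the worktop, its centre within 20 mm of the coaster's, with the key still standing in it, cross-bar under the plate (horizontal distance between plug and coaster below 0.02 m and z of plug in the frame of coaster between 0.005 and 0.012 m and angle between plug's own z axis and vertical below 0.1 rad and z of key_bar in the frame of plug between 0.02 and 0.036 m and height (world z) of coaster below 0.004 m and linear speed of each of plug, key below 0.02 m/s); the robot touches nothing.
It fails at once if key and plug are rammed, wrenched or jerked against each other with more than 50 N (contact force between key and plug above 50 N).
It fails at once if the plug is banged onto the coaster with more than 30 N (contact force between plug and coaster above 30 N).
It fails at once if the fingers touch the plug (contact force between the fingers and plug above 1 N).
It fails at once if a bystander is shifted by more than 30 mm (distance of any of wooden_spoon, salt_shaker, spice_tin from where it was at the start of the episode above 0.03 m).
It also fails if it takes over 72 s, if anything falls off the work surface, if the arm or the gripper's body presses on something with over 40 N, if the wrist force passes 120 N, or if a joint passes its speed limit or range.

ROBOT

A 6-joint arm with a two-finger parallel gripper is mounted at the origin on a cart in front of the work surface, level with it; the furniture and walls round the work are solid. World frame = base frame: x ahead of the robot, y to its left, z up, the work surface at z = 0. Lengths are in m, angles in rad, forces in N, time in s.
With the tool pointing down it reaches from about 0.3 to 0.75 m from the base axis. Payload 8.5 kg.
Tool frame: the origin (TCP) lies at the very end of the fingers, on their centre line; the grasp point (between the pads) lies 19 mm behind it (tcp_to_grasp is the distance from the TCP to the grasp point, in m); z points along the fingers, y is the line along which they close (so a half turn about z gives the same grasp; the last joint's range is limited). The gripper opens to 88 mm and grips with 3 to 60 N. Pads are 18 mm wide; open, the fingers measure 123 mm over their backs; the gripper's body (75 mm by 187 mm) begins 45 mm behind the grasp point.
Start: joints at [-1.418, 0.381, 1.297, -0, 1.464, -0.215], TCP at [0.198, -0.513, 0.239] pointing down, gripper open.
Joint ranges: [-3.11, 3.11], [-0.89, 2.33], [0.22, 2.48], [-1.42, 4.56], [0.17, 2.85], [-2.88, 2.88]. Speed limits (rad/s): [2.39, 2.39, 3.14, 3.14, 3.14, 3.14].

INTERFACE

Orientations are given as a unit quaternion [x, y, z, w].
In Python, from cell import state, capture, sign_off, tcp_to_grasp gives the robot as it stands.
- The arm moves only by the shell command python3 -m pendant 'ROWS'. ROWS is JSON, a list of rows, each an object with "translation": the shift along the tool's x, y, z in units of 40 mm (1.0 is 40 mm), a list of three; "dr": the turn, a rotation vector about the tool's x, y, z in units of 10 degrees (1.0 is 10 degrees), a list of three; "hand": the finger opening in mm, from 0 to 88.1. In form: [{"translation": [tx, ty, tz], "dr": [ax, ay, az], "hand": hand}, ...]. A call has 1 to 8 rows; each row shifts and turns the commanded pose from where the row before left it, along the tool's axes as they then stand; what a row does not reach is not made up. A row lasts 1/8 s, in which the tool goes at most 62.5 mm and 10.7 degrees, less where a joint would pass 70% of its speed; a pose out of reach is approached as far as the arm can. A call is refused whole if a number of a shift passes 1 or a number of a turn 1, either way. A call with a gripper value outside its range is refused whole. The fingers move at their own pace and stop on an object; the grip force is fixed at half the most. Time passes only in rows, so rows that do not move let the fingers close. It gives the time, the measured TCP pose, the force, the opening and the grip force at its end, in the units of the state.
- state(): the state, without advancing time (a new reading comes with each control period).
- capture(name): name is "side" or "top"; returns a dict with "image" (400x640x3 uint8, red, green, blue), "z_map" (400x640 float32, m along the optical axis (not along the pixel's ray), 0 where there is no reading), "fx", "fy", "cx", "cy" (pixels), "view" (4x4, takes a point from world to camera coordinates). Camera axes: x right, y down, z forward; pixel columns grow to the right and rows downward; lengths in m; the calibration is good to about 2 mm. A picture is of the moment at which its call begins.
- sign_off(): hands the job in; it is judged then, once.
The state is a dict: "time": time; "qpos": joint angles; "joint_vel": joint speeds; "effort": joint torques, N m; "tool_pos": TCP position; "tool_rot": TCP orientation; "force": force on the tool from outside, world axes, zero at the start; "torque": the same for the moment, N m; "grip_width": opening from 0.0 (shut) to 1.0 (fully open); "grasp_force": force on a finger pad.
Only numpy, scipy, OpenCV 4.12 (cv2) and the standard library are available. Lean on these libraries where they do the work, as an engineer would, in place of code of your own. Each camera call takes 0.05 s, during which the arm holds its last target. There are 200 camera calls.

## Working session

There is one attempt and no reset: what is moved stays moved. The work goes in short steps, Python scripts to look and compute and a shell command to move; the robot and the scene stay as the last step left them, time stands still between calls to the robot, and variables do not carry over. Pictures are saved under pics/ and viewed, at most 10 in all, crops included, and the job is handed in when it is done.

```bash
mkdir -p pics; ls; cat > h.py <<'E'
import numpy as np,cv2
from cell import state,capture
def save(c,n,box=None,s=1):
    im=c["image"][...,::-1]
    if box: im=im[box[1]:box[3],box[0]:box[2]]
    cv2.imwrite("pics/"+n,cv2.resize(im,None,fx=s,fy=s,interpolation=cv2.INTER_CUBIC))
def ray(c,u,v,z):
    T=np.linalg.inv(c["view"]);d=T[:3,:3]@[(u-c["cx"])/c["fx"],(v-c["cy"])/c["fy"],1];o=T[:3,3]
    return o+d*(z-o[2])/d[2]
def pt(c,u,v):
    z=c["z_map"][int(v),int(u)];T=np.linalg.inv(c["view"])
    return T[:3,:3]@(z*np.array([(u-c["cx"])/c["fx"],(v-c["cy"])/c["fy"],1]))+T[:3,3]
def cloud(c):
    v,u=np.mgrid[:400,:640];z=c["z_map"];T=np.linalg.inv(c["view"])
    P=np.stack([(u-c["cx"])/c["fx"]*z,(v-c["cy"])/c["fy"]*z,z],-1)
    return P@T[:3,:3].T+T[:3,3]
E
python3 - <<'E'
from h import *
for n in("top","side"):
    c=capture(n);save(c,n+"0.png");print(n,c["fx"],c["cx"],c["cy"],np.linalg.inv(c["view"]).round(3).tolist())
s=state();print(s)
from cell import tcp_to_grasp;print(tcp_to_grasp)
E
```

```text
pics
top 414.6371615819673 319.77783264484884 201.1635243090031 [[0.008, -0.988, 0.151, 0.439], [-1.0, -0.009, -0.004, -0.001], [0.006, -0.151, -0.988, 0.904], [0.0, 0.0, 0.0, 1.0]]
side 435.66512416472034 317.5296526504916 202.4544595938708 [[-0.998, 0.037, -0.046, 0.616], [0.059, 0.56, -0.826, 0.698], [-0.005, -0.828, -0.561, 0.543], [0.0, 0.0, 0.0, 1.0]]
{'time': 0.1, 'qpos': array([-1.41834342e+00,  3.81120099e-01,  1.29816083e+00, -3.16241034e-05,
        1.46362304e+00, -2.15290252e-01]), 'joint_vel': array([ 0.00040725, -0.00045823, -0.00255428,  0.00099345,  0.00175518,
       -0.0006168 ]), 'effort': array([ 4.70487619e-03, -4.38649929e+01, -2.24909216e+01,  7.15415692e-02,
        3.42727604e-02, -8.67653102e-05]), 'tool_pos': array([ 0.1976856 , -0.51296625,  0.23821224]), 'tool_rot': array([ 9.83142671e-01,  1.82838887e-01,  4.88406442e-06, -6.55828538e-04]), 'force': array([-0.22273378,  0.21192184, -0.40880856]), 'torque': array([-0.02677696,  0.08758946,  0.02859947]), 'grasp_force': 0.0, 'grip_width': 1.0033443950240777}
0.0187
```

View pics/top0.png

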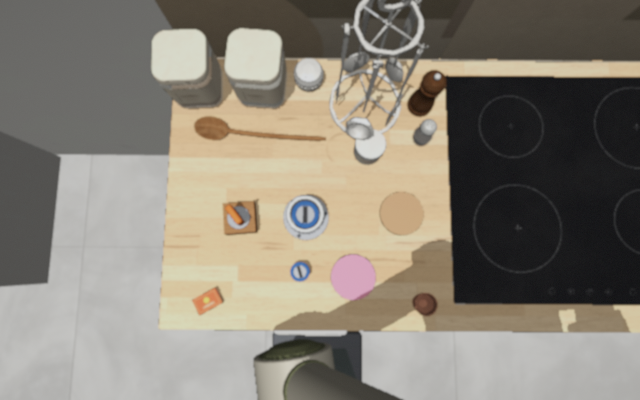

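View pics/side0.png

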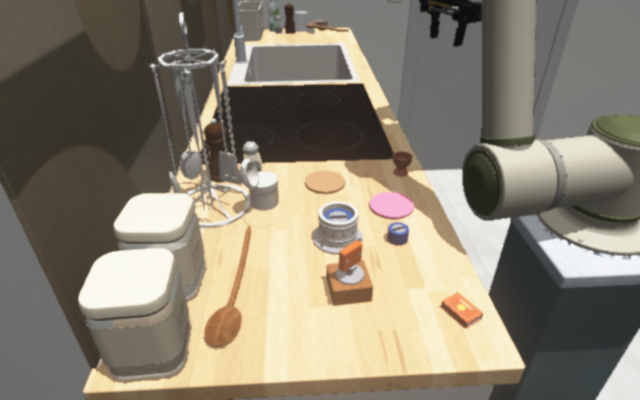

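Top view candidates:
- Orange: the key handle in its stand at (238,214), and the flat orange packet at (207,300). I take the handle.
- Blue: the large plug in the mould at (306,215), and a small plug at (300,271). I take the large one.
- Discs: cork at (402,213) and pink at (353,277). I take the cork.

Next I measure these and check them in one close crop.

```bash
cat > m.py <<'E'
from h import *
c=capture("top");P=cloud(c);hsv=cv2.cvtColor(c["image"],cv2.COLOR_RGB2HSV)
def sub(m,b):
    o=np.zeros_like(m);o[b[1]:b[3],b[0]:b[2]]=m[b[1]:b[3],b[0]:b[2]];return o
H,S,V=[hsv[...,i] for i in range(3)]
# handle
m=sub((H<18)&(S>190)&(V>120),(215,190,265,245))
Q=P[m];print("handle n",m.sum(),"z",np.percentile(Q[:,2],[5,50,95]).round(4))
t=m&(P[...,2]>0.082-0.01);rr=cv2.minAreaRect(np.argwhere(m)[:,::-1].astype(np.float32));print("px rect",rr)
T=P[t];print("top pts",len(T),T.mean(0).round(4) if len(T) else 0)
if len(T)>5:
    r=cv2.minAreaRect((T[:,:2]*1000).astype(np.float32));print("world rect mm",r)
# stand top z ~0.034, flange
b=sub((P[...,2]>0.03)&(P[...,2]<0.043),(215,190,265,245));print("stand/flange rect",cv2.minAreaRect((P[b][:,:2]*1000).astype(np.float32)))
# mould rim
b=sub((P[...,2]>0.058)&(P[...,2]<0.07),(275,185,335,245));print("rim",cv2.minEnclosingCircle((P[b][:,:2]*1000).astype(np.float32)),P[b][:,2].mean())
# blue ring
m=sub((H>95)&(H<125)&(S>120),(275,185,335,240));
cs,_=cv2.findContours(m.astype(np.uint8),cv2.RETR_EXTERNAL,cv2.CHAIN_APPROX_NONE);k=max(cs,key=cv2.contourArea)
(u,v),_,_=e=cv2.fitEllipse(k);print("plug",e,ray(c,u,v,.054),np.median(P[m][:,2]))
# slot dark pixels in plug
d=sub((V<70),(285,195,325,235));print("slot",d.sum())
w=np.array([ray(c,x,y,.05)[:2] for y,x in np.argwhere(d)])
if len(w)>4: print(w.mean(0),"rect",cv2.minAreaRect((w*1000).astype(np.float32)))
# cork
m=sub((H>5)&(H<20)&(S>90)&(V<215),(370,180,435,245)) & (P[...,2]>0.004)
Q=P[m];print("cork",m.sum(),cv2.minEnclosingCircle((Q[:,:2]*1000).astype(np.float32)),np.median(Q[:,2]),np.median(Q,0))
save(c,"crop1.png",(215,185,335,245),6)
c2=capture("side");save(c2,"crop2.png",(300,190,380,310),5)
E
python3 m.py
```

```text
handle n 1 z [0.0889 0.0889 0.0889]
px rect ((241.0, 222.0), (0.0, 0.0), 0.0)
top pts 1 [0.5206 0.1506 0.0889]
stand/flange rect ((536.140625, 166.9990234375), (66.37789916992188, 66.61572265625), 5.244207859039307)
rim ((541.2367553710938, 26.77320671081543), 37.47755813598633) 0.06330190197049464
plug ((304.7607116699219, 213.90090942382812), (25.346195220947266, 26.027605056762695), 149.2220001220703) [0.54200554 0.02627567 0.054     ] 0.05365156570353158
slot 0
cork 41 ((549.6800537109375, -180.4920654296875), 43.11211013793945) 0.007600134031699346 [ 0.56860611 -0.18987978  0.00760013]
```

View pics/crop1.png

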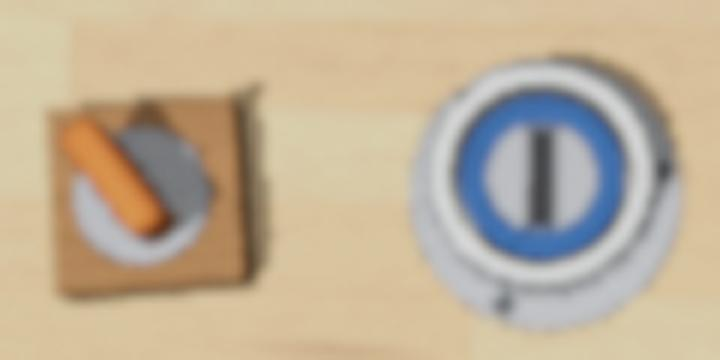

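The crop confirms the orange key in its stand. Its handle runs from crop (70,128) to (155,225), and the slot is nearly vertical in the image at crop (542,177), so it lies along world x. Next I refine the angles.

```bash
cat > m2.py <<'E'
from m import *
print("-----")
b=sub(P[...,2]>0.06,(215,190,265,245));Q=P[b];print("handle",b.sum(),Q[:,2].max(),np.median(Q[:,2]))
print(cv2.minAreaRect((Q[:,:2]*1000).astype(np.float32)))
m=sub((H<20)&(S>170),(215,190,265,245));x=np.array([ray(c,u,v,.095)[:2] for v,u in np.argwhere(m)])
print("orange",m.sum(),x.mean(0)); e=np.linalg.eigh(np.cov(x.T));print(e[0]**.5,np.degrees(np.arctan2(e[1][1,1],e[1][0,1])))
d=sub((V<115)&(S<90),(296,205,315,224))
w=np.array([ray(c,u,v,.052)[:2] for v,u in np.argwhere(d)]);print("slot",d.sum(),w.mean(0));e=np.linalg.eigh(np.cov(w.T));print(e[0]**.5,np.degrees(np.arctan2(e[1][1,1],e[1][0,1])))
f=sub((abs(P[...,2]-.008)<.004),(370,180,435,245))&(S>60)
print("cork",f.sum(),cv2.minEnclosingCircle((P[f][:,:2]*1000).astype(np.float32)),P[f][:,:2].mean(0))
# side view handle
hs=cv2.cvtColor(c2["image"],cv2.COLOR_RGB2HSV);m=sub((hs[...,0]<20)&(hs[...,1]>170)&(hs[...,2]>120),(325,235,375,275))
P2=cloud(c2);Q2=P2[m];print("side",m.sum(),Q2.min(0),Q2.max(0),Q2.mean(0),cv2.minAreaRect((Q2[:,:2]*1000).astype(np.float32)))
E
python3 m2.py|sed -n '/-----/,$p'
```

```text
-----
handle 207 0.9036655592169104 0.09425359719335336
((487.7481689453125, 94.88013458251953), (213.3159637451172, 24.00249671936035), 56.440948486328125)
orange 41 [0.5333512  0.15859061]
[0.00143556 0.01277359] -143.98650050648132
slot 48 [0.54140829 0.0260911 ]
[0.00191473 0.00917534] 178.93981596489493
cork 1512 ((562.04248046875, -184.66522216796875), 66.87387084960938) [ 0.55066691 -0.18188182]
side 12 [0.5199294  0.16175698 0.09261955] [0.54975921 0.18337271 0.09673285] [0.53555664 0.17426892 0.09438146] ((534.1876831054688, 173.43896484375), (36.83281326293945, 3.3652713298797607), 36.915771484375)
```

View pics/crop2.png

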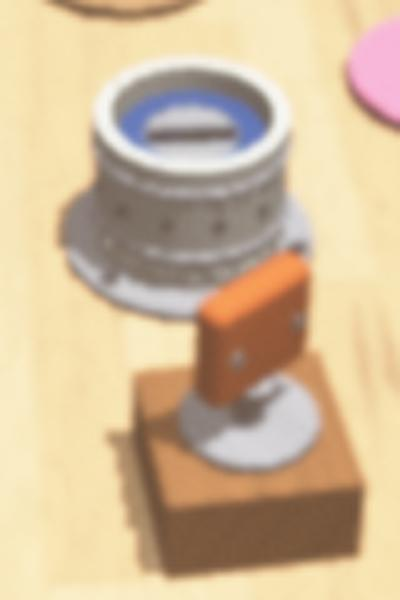

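```bash
cat > m3.py <<'E'
from m2 import *
print("=====")
for n,PP,box in(("top",P,(215,190,265,245)),("side",P2,(320,230,380,300))):
    b=sub((PP[...,2]>.088)&(PP[...,2]<.103),box);Q=PP[b]
    print(n,b.sum(),Q.mean(0),cv2.minAreaRect((Q[:,:2]*1000).astype(np.float32)))
f=sub((abs(P[...,2]-.0078)<.0025),(370,180,430,245))
f=cv2.morphologyEx(f.astype(np.uint8),cv2.MORPH_OPEN,np.ones((5,5)))
k=max(cv2.findContours(f,0,1)[0],key=cv2.contourArea);e=cv2.fitEllipse(k);print("cork",e,ray(c,*e[0],.008))
from scipy.spatial.transform import Rotation as R
print(R.from_quat(state()["tool_rot"]).as_matrix().round(3).tolist())
E
python3 m3.py|sed -n '/=====/,$p'
```

```text
=====
top 157 [0.53481568 0.16580496 0.09468064] ((535.256591796875, 166.4824981689453), (43.79745101928711, 13.758310317993164), 38.19131851196289)
side 201 [0.53526603 0.17026071 0.09376493] ((534.9364013671875, 167.74827575683594), (45.510406494140625, 15.050850868225098), 39.87594985961914)
cork ((392.2640380859375, 201.33010864257812), (7.896894931793213, 10.72126579284668), 46.32880783081055) [ 0.57690828 -0.16325954  0.008     ]
[[0.933, 0.36, -0.0], [0.36, -0.933, 0.0], [0.0, -0.0, -1.0]]
```

```bash
python3 -m pendant '[{"translation":[0.5,-0.45,0],"dr":[0,0,0],"hand":60},{"translation":[0.9,-0.82,0],"dr":[0,0,0],"hand":60},{"translation":[0.9,-0.82,0],"dr":[0,0,0],"hand":60},{"translation":[0.9,-0.82,0],"dr":[0,0,0],"hand":60},{"translation":[0.9,-0.82,0],"dr":[0,0,0],"hand":60},{"translation":[0.9,-0.82,0],"dr":[0,0,0],"hand":60},{"translation":[0.9,-0.82,0],"dr":[0,0,0],"hand":60},{"translation":[0.9,-0.82,0],"dr":[0,0,0],"hand":60}]'
python3 -m pendant '[{"translation":[0.9,-0.82,0],"dr":[0,0,0],"hand":60},{"translation":[0.9,-0.82,0],"dr":[0,0,0],"hand":60},{"translation":[0.9,-0.82,0],"dr":[0,0,0],"hand":60},{"translation":[0.9,-0.82,0],"dr":[0,0,0],"hand":60},{"translation":[0.9,-0.82,0],"dr":[0,0,0],"hand":60},{"translation":[0.9,-0.82,0],"dr":[0,0,0],"hand":60},{"translation":[0.9,-0.82,0],"dr":[0,0,0],"hand":60},{"translation":[0.9,-0.82,0],"dr":[0,0,-0.5],"hand":60}]'
python3 -m pendant '[{"translation":[0,0,0],"dr":[0,0,-1],"hand":60},{"translation":[0,0,0],"dr":[0,0,-1],"hand":60},{"translation":[0,0,0],"dr":[0,0,-1],"hand":60},{"translation":[0,0,0],"dr":[0,0,-1],"hand":60},{"translation":[0,0,0],"dr":[0,0,-1],"hand":60},{"translation":[0,0,0],"dr":[0,0,-1],"hand":60},{"translation":[0,0,0],"dr":[0,0,-1],"hand":60},{"translation":[0,0,0],"dr":[0,0,-1],"hand":60}]'
python3 -m pendant '[{"translation":[0,0,0],"dr":[0,0,-1],"hand":60},{"translation":[0,0,0],"dr":[0,0,-1],"hand":60},{"translation":[0,0,0],"dr":[0,0,-1],"hand":60},{"translation":[0,0,0],"dr":[0,0,-1],"hand":60},{"translation":[0,0,0],"dr":[0,0,-1],"hand":60},{"translation":[0,0,0],"dr":[0,0,-1],"hand":60},{"translation":[0,0,0],"dr":[0,0,-1],"hand":60},{"translation":[0,0,0],"dr":[0,0,-1],"hand":60}]'
cat >> h.py <<'E'
from scipy.spatial.transform import Rotation as R
def go(x,y,z,yawdeg):
    "print remaining move in tool units; yaw of tool x"
    s=state();M=R.from_quat(s["tool_rot"]).as_matrix();d=M.T@(np.array([x,y,z])-s["tool_pos"])/.04
    yaw=np.degrees(np.arctan2(M[1,0],M[0,0]));dz=-((yawdeg-yaw+180)%360-180)/10
    print("t",round(s["time"],2),"pos",s["tool_pos"].round(4),"yaw",yaw.round(2),"tilt z",M[:,2].round(4),"q6",s["qpos"][5].round(3),"F",s["force"].round(1),"Tz",s["torque"].round(2),"w",round(s["grip_width"]*88.1,1),"gf",round(s["grasp_force"],1))
    print("  TODO trans",d.round(3),"drz",round(dz,3))
E
python3 -c "
from h import *
go(.535,.167,.13,39-180)
c=capture('top');hs=cv2.cvtColor(c['image'],cv2.COLOR_RGB2HSV)
save(c,'cork.png',(365,175,445,255),4)
print(hs[213,402],hs[180,400]); print(ray(c,402,213,.008), pt(c,402,213))
"
```

```text
time: 1.4
tool_pos: [0.363, -0.1829, 0.2389]
tool_rot: [0.983, 0.183, 0.0, 0.0]
force: [0.8, -0.5, 0.5]
grip_width: 0.679
grasp_force: 0.0
time: 2.4
tool_pos: [0.5375, 0.1657, 0.2388]
tool_rot: [0.974, 0.227, 0.0, 0.0]
force: [0.5, -0.2, -0.4]
grip_width: 0.681
grasp_force: 0.0
time: 3.4
tool_pos: [0.5369, 0.164, 0.2387]
tool_rot: [0.599, 0.801, -0.0, -0.0]
force: [-1.0, 0.1, -0.8]
grip_width: 0.683
grasp_force: 0.0
time: 4.4
tool_pos: [0.5369, 0.164, 0.2387]
tool_rot: [-0.056, 0.998, 0.0, -0.0]
force: [-0.5, 0.5, 0.4]
grip_width: 0.677
grasp_force: 0.0
t 4.4 pos [0.5369 0.164  0.2387] yaw -173.6 tilt z [-1.e-04  0.e+00 -1.e+00] q6 -1.597 F [-0.5  0.5  0.4] Tz [ 0.02 -0.11  0.06] w 59.6 gf 0.0
  TODO trans [0.039 0.079 2.718] drz -3.26
[ 17  84 209] [ 19  65 226]
[ 0.55137283 -0.18400874  0.008     ] [ 0.5513975  -0.18404892  0.00780375]
```

View pics/cork.png

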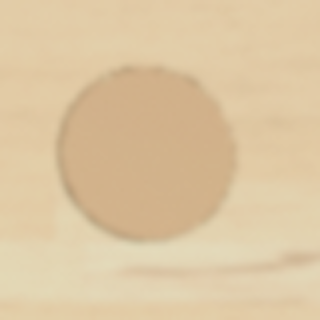

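The cork disc is centred at crop (146,153), which is pixel (401.6,213.4) and world (0.5505,-0.183).

```bash
python3 -m pendant '[{"translation":[0,0,0.5],"dr":[0,0,-1],"hand":60},{"translation":[0,0,0.6],"dr":[0,0,-1],"hand":60},{"translation":[0,0,0.6],"dr":[0,0,-1],"hand":60},{"translation":[0,0,0.5],"dr":[0,0,-0.26],"hand":60},{"translation":[0,0,0.3],"dr":[0,0,0],"hand":60},{"translation":[0,0,0],"dr":[0,0,0],"hand":60}]' | tail -4
python3 - <<'E'
from h import *
go(.535,.167,.062,39-180)
c=capture('side');save(c,'side1.png',(240,120,440,320),3)
E
```

```text
tool_rot: [-0.33, 0.944, 0.0, -0.001]
force: [-0.9, -0.2, 0.8]
grip_width: 0.684
grasp_force: 0.0
t 5.2 pos [0.5368 0.164  0.1383] yaw -141.45 tilt z [-1.2e-03 -1.0e-04 -1.0e+00] q6 -2.158 F [-0.9 -0.2  0.8] Tz [ 0.11 -0.11 -0.02] w 60.3 gf 0.0
  TODO trans [-0.014  0.085  1.908] drz -0.045
```

View pics/side1.png

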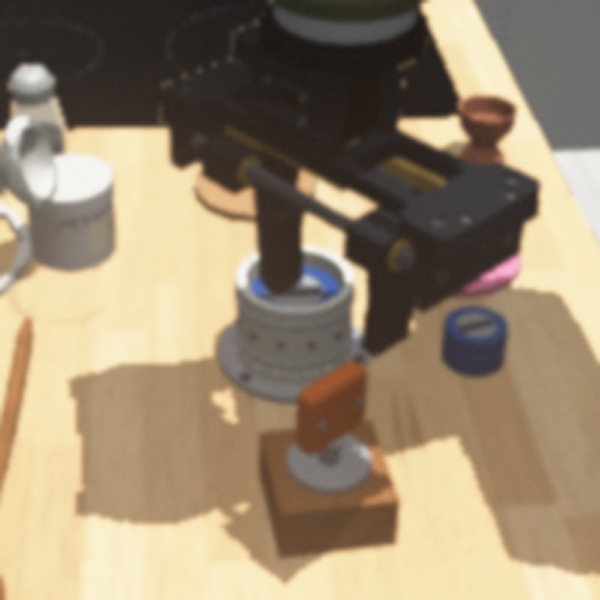

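The open fingers straddle the handle, one each side of its flat faces, at image (280,220) and (390,310). Descend and grip.

```bash
python3 -m pendant '[{"translation":[0,0.08,0.3],"dr":[0,0,0],"hand":60},{"translation":[0,0,0.5],"dr":[0,0,0],"hand":60},{"translation":[0,0,0.5],"dr":[0,0,0],"hand":60},{"translation":[0,0,0.4],"dr":[0,0,0],"hand":60},{"translation":[0,0,0.2],"dr":[0,0,0],"hand":60},{"translation":[0,0,0],"dr":[0,0,0],"hand":30},{"translation":[0,0,0],"dr":[0,0,0],"hand":20},{"translation":[0,0,0],"dr":[0,0,0],"hand":8}]' 
python3 -m pendant '[{"translation":[0,0,0],"dr":[0,0,0],"hand":5},{"translation":[0,0,0],"dr":[0,0,0],"hand":5},{"translation":[0,0,0],"dr":[0,0,0],"hand":5},{"translation":[0,0,0],"dr":[0,0,0],"hand":5}]'
python3 -c "
from h import *
go(.535,.167,.062,39-180)"
```

```text
time: 6.25
tool_pos: [0.5352, 0.1666, 0.0633]
tool_rot: [-0.331, 0.944, -0.0, 0.001]
force: [0.0, 0.4, -0.6]
grip_width: 0.361
grasp_force: 0.0
time: 6.75
tool_pos: [0.535, 0.1666, 0.0629]
tool_rot: [-0.331, 0.944, -0.0, 0.0]
force: [-0.6, -0.2, 2.3]
grip_width: 0.16
grasp_force: 30.0
t 6.75 pos [0.535  0.1666 0.0629] yaw -141.32 tilt z [ 2.e-04  0.e+00 -1.e+00] q6 -2.155 F [-0.6 -0.2  2.3] Tz [ 0.1  -0.03 -0.01] w 14.1 gf 30.0
  TODO trans [-0.008  0.008  0.023] drz -0.032
```

```bash
python3 -m pendant '[{"translation":[0,0,-0.15],"dr":[0,0,0],"hand":5},{"translation":[0,0,-0.4],"dr":[0,0,0],"hand":5},{"translation":[0,0,-0.5],"dr":[0,0,0],"hand":5},{"translation":[0,0,-0.5],"dr":[0,0,0],"hand":5},{"translation":[0,0,-0.4],"dr":[0,0,0],"hand":5},{"translation":[0,0,-0.2],"dr":[0,0,0],"hand":5}]'
python3 -m pendant '[{"translation":[0,0,0],"dr":[0,0,0.4],"hand":5},{"translation":[0,0,0],"dr":[0,0,0.7],"hand":5},{"translation":[0,0,0],"dr":[0,0,0.7],"hand":5},{"translation":[0,0,0],"dr":[0,0,0.7],"hand":5},{"translation":[0,0,0],"dr":[0,0,0.7],"hand":5},{"translation":[0,0,0],"dr":[0,0,0.5],"hand":5},{"translation":[0,0,0],"dr":[0,0,0.15],"hand":5},{"translation":[0,0,0],"dr":[0,0,0],"hand":5}]'
python3 -c "
from h import *
go(.5415,.0265,.15,180)"
```

```text
time: 7.5
tool_pos: [0.535, 0.1666, 0.1496]
tool_rot: [-0.331, 0.944, -0.0, 0.0]
force: [0.3, 0.2, -1.5]
grip_width: 0.155
grasp_force: 30.0
time: 8.5
tool_pos: [0.5348, 0.1665, 0.1486]
tool_rot: [-0.002, 1.0, -0.0, -0.0]
force: [0.6, -0.1, -1.8]
grip_width: 0.152
grasp_force: 30.0
t 8.5 pos [0.5348 0.1665 0.1486] yaw -179.76 tilt z [-5.e-04 -1.e-04 -1.e+00] q6 -1.484 F [ 0.6 -0.1 -1.8] Tz [ 0.02 -0.16  0.01] w 13.4 gf 30.0
  TODO trans [-0.153 -3.501 -0.036] drz 0.024
```

```bash
python3 -m pendant '[{"translation":[0,-0.25,0],"dr":[0,0,0],"hand":5},{"translation":[-0.05,-0.6,0],"dr":[0,0,0],"hand":5},{"translation":[-0.05,-0.8,0],"dr":[0,0,0],"hand":5},{"translation":[-0.05,-0.8,0],"dr":[0,0,0],"hand":5},{"translation":[0,-0.6,0],"dr":[0,0,0],"hand":5},{"translation":[0,-0.3,0],"dr":[0,0,0],"hand":5},{"translation":[0,-0.15,0],"dr":[0,0,0],"hand":5},{"translation":[0,0,0],"dr":[0,0,0],"hand":5}]'
python3 - <<'E'
from h import *
go(.5415,.0265,.12,180)
c=capture('side');save(c,'side2.png',(290,140,390,240),6)
P=cloud(c)
b=np.zeros((400,640),bool);b[140:240,290:390]=1
for lo,hi in((.112,.126),):  # flange at z .12-.125
    q=b&(P[...,2]>lo)&(P[...,2]<hi);print(q.sum(),P[q].min(0),P[q].max(0))
E
```

```text
time: 9.5
tool_pos: [0.5413, 0.0267, 0.1488]
tool_rot: [-0.002, 1.0, 0.0, -0.0]
force: [0.9, 0.0, -1.6]
grip_width: 0.155
grasp_force: 30.0
t 9.5 pos [0.5413 0.0267 0.1488] yaw -179.82 tilt z [-0.e+00  1.e-04 -1.e+00] q6 -1.743 F [ 0.9  0.  -1.6] Tz [ 0.05 -0.14 -0.01] w 13.6 gf 30.0
  TODO trans [-0.004 -0.006  0.719] drz 0.018
272 [0.51740692 0.0040683  0.11977873] [0.56360161 0.0522058  0.1259046 ]
```

View pics/side2.png

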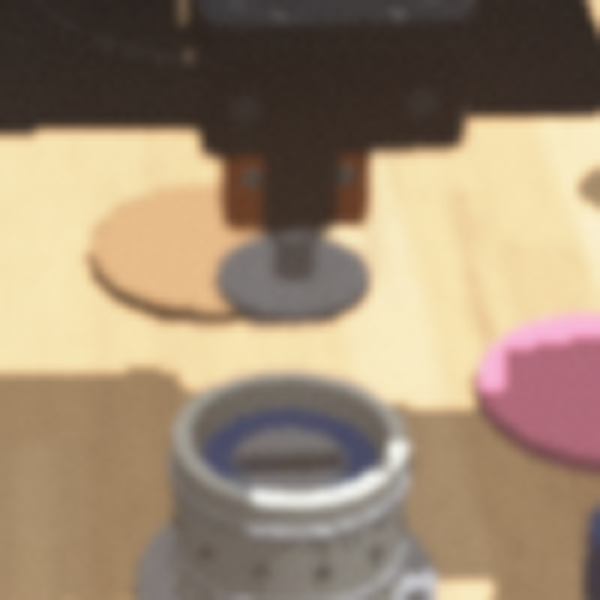

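The key hangs level with its flange centre at crop (293,278). The slot is below at (290,459), parallel to the handle. I compare the two positions in the same camera.

```bash
python3 - <<'E'
from h import *
F=[];S=[];RM=[]
for i in range(3):
    c=capture('side');P=cloud(c);V=c["image"].max(2)
    q=((P[...,2]>.115)&(P[...,2]<.128));b=np.zeros_like(q);b[175:200,320:358]=q[175:200,320:358]
    k=cv2.convexHull(np.argwhere(b)[:,::-1].astype(np.float32));e=cv2.fitEllipse(k);F.append(ray(c,*e[0],.1235)[:2])
    print(e)
    hs=cv2.cvtColor(c["image"],cv2.COLOR_RGB2HSV)
    bl=np.zeros_like(q);bl[200:235,315:365]=((hs[...,0]>105)&(hs[...,0]<135)&(hs[...,1]>75))[200:235,315:365]
    r=((P[...,2]>.0585)&(P[...,2]<.068));b=np.zeros_like(q);b[195:240,310:370]=r[195:240,310:370]
    e=cv2.fitEllipse(cv2.convexHull(np.argwhere(b)[:,::-1].astype(np.float32)));RM.append(ray(c,*e[0],.064)[:2]);print(e)
    roi=V[210:222,326:352].astype(float); w=np.clip(np.percentile(roi,60)-roi-12,0,None)
    vv,uu=np.mgrid[210:222,326:352]
    W=np.array([ray(c,a,d,.052)[:2] for a,d in zip(uu.ravel(),vv.ravel())]);w=w.ravel();mu=(W*w[:,None]).sum(0)/w.sum();C=np.cov(W.T,aweights=w+1e-9);ev=np.linalg.eigh(C)[1][:,1]
    S.append([*mu,np.degrees(np.arctan2(ev[1],ev[0]))])
print("flange",np.mean(F,0),"rim",np.mean(RM,0),"slot",np.mean(S,0))
E
```

```text
((338.41497802734375, 186.15679931640625), (15.460104942321777, 26.233959197998047), 91.64198303222656)
((337.8580017089844, 213.66387939453125), (24.939712524414062, 39.61399459838867), 91.36588287353516)
((338.4443359375, 186.19552612304688), (15.512320518493652, 26.138832092285156), 91.44805145263672)
((337.819091796875, 213.6505889892578), (24.94925880432129, 39.51753234863281), 91.19286346435547)
((338.54296875, 186.26141357421875), (15.400063514709473, 26.00804901123047), 90.54364776611328)
((337.88067626953125, 213.56161499023438), (24.71330451965332, 39.56709289550781), 91.46320343017578)
flange [0.54067017 0.03009159] rim [0.54076153 0.03251367] slot [ 5.39512723e-01  2.56029132e-02 -1.77484085e+02]
```

```bash
python3 -m pendant '[{"translation":[0,0,0.2],"dr":[0,0,0],"hand":5},{"translation":[0,0,0.4],"dr":[0,0,0],"hand":5},{"translation":[0,0,0.4],"dr":[0,0,0],"hand":5},{"translation":[0,0,0.15],"dr":[0,0,0],"hand":5},{"translation":[0,0,0.05],"dr":[0,0,0],"hand":5},{"translation":[0,0,0.05],"dr":[0,0,0],"hand":5},{"translation":[0,0,0],"dr":[0,0,0],"hand":5}]'
python3 -m pendant '[{"translation":[0,0,0.04],"dr":[0,0,0],"hand":5},{"translation":[0,0,0.03],"dr":[0,0,0],"hand":5},{"translation":[0,0,0],"dr":[0,0,0],"hand":5}]'
python3 -c "
from h import *
go(.5415,.0265,.094,180)"
```

```text
time: 10.58
tool_pos: [0.5415, 0.0266, 0.099]
tool_rot: [-0.002, 1.0, -0.0, 0.0]
force: [0.8, 0.6, -0.9]
grip_width: 0.153
grasp_force: 30.0
time: 10.95
tool_pos: [0.5413, 0.0266, 0.0959]
tool_rot: [-0.001, 1.0, 0.0, -0.0]
force: [0.6, 0.2, -1.6]
grip_width: 0.153
grasp_force: 30.0
t 10.95 pos [0.5413 0.0266 0.0959] yaw -179.83 tilt z [-1.e-04  0.e+00 -1.e+00] q6 -1.743 F [ 0.6  0.2 -1.6] Tz [ 0.04 -0.15  0.02] w 13.5 gf 30.0
  TODO trans [-0.005 -0.001  0.047] drz 0.017
```

```bash
python3 -m pendant '[{"translation":[0,0,0.025],"dr":[0,0,0],"hand":5},{"translation":[0,0,0.025],"dr":[0,0,0],"hand":5},{"translation":[0,0,0],"dr":[0,0,0],"hand":5}]'
python3 -m pendant '[{"translation":[0,0,0.025],"dr":[0,0,0],"hand":5},{"translation":[0,0,0.025],"dr":[0,0,0],"hand":5},{"translation":[0,0,0],"dr":[0,0,0],"hand":5}]'
```

```text
time: 11.32
tool_pos: [0.5413, 0.0266, 0.0939]
tool_rot: [-0.002, 1.0, 0.0, -0.0]
force: [0.4, 0.1, -1.7]
grip_width: 0.159
grasp_force: 30.0
time: 11.7
tool_pos: [0.5414, 0.0264, 0.0919]
tool_rot: [-0.002, 1.0, -0.0, 0.0]
force: [0.9, -1.1, -2.2]
grip_width: 0.157
grasp_force: 30.0
```

```bash
python3 -m pendant '[{"translation":[0,0,0.03],"dr":[0,0,0],"hand":5},{"translation":[0,0,0.03],"dr":[0,0,0],"hand":5},{"translation":[0,0,0],"dr":[0,0,0],"hand":5}]'
python3 -m pendant '[{"translation":[0,0,0.03],"dr":[0,0,0],"hand":5},{"translation":[0,0,0.03],"dr":[0,0,0],"hand":5},{"translation":[0,0,0],"dr":[0,0,0],"hand":5}]'
python3 -m pendant '[{"translation":[0,0,0.025],"dr":[0,0,0],"hand":5},{"translation":[0,0,0.025],"dr":[0,0,0],"hand":5},{"translation":[0,0,0],"dr":[0,0,0],"hand":5}]'
```

```text
time: 12.08
tool_pos: [0.5414, 0.0265, 0.0895]
tool_rot: [-0.001, 1.0, -0.0, -0.0]
force: [1.0, -3.0, -2.3]
grip_width: 0.154
grasp_force: 30.0
time: 12.45
tool_pos: [0.5413, 0.0265, 0.087]
tool_rot: [-0.002, 1.0, -0.0, -0.0]
force: [0.6, -3.8, -1.7]
grip_width: 0.153
grasp_force: 30.0
time: 12.82
tool_pos: [0.5413, 0.0265, 0.085]
tool_rot: [-0.002, 1.0, -0.0, -0.0]
force: [1.0, -3.2, -1.3]
grip_width: 0.155
grasp_force: 30.0
```

```bash
python3 -m pendant '[{"translation":[0,-0.012,0.02],"dr":[0,0,0],"hand":5},{"translation":[0,0,0.015],"dr":[0,0,0],"hand":5},{"translation":[0,0,0],"dr":[0,0,0],"hand":5}]'
python3 -m pendant '[{"translation":[0,0,0.015],"dr":[0,0,0],"hand":5},{"translation":[0,0,0],"dr":[0,0,0],"hand":5}]'
```

```text
time: 13.2
tool_pos: [0.5412, 0.0262, 0.0836]
tool_rot: [-0.002, 1.0, 0.0, -0.0]
force: [0.6, -1.1, -0.6]
grip_width: 0.156
grasp_force: 30.0
time: 13.45
tool_pos: [0.5413, 0.0262, 0.0831]
tool_rot: [-0.002, 1.0, 0.0, -0.0]
force: [-0.5, -1.1, -2.8]
grip_width: 0.157
grasp_force: 30.0
```

```bash
python3 -m pendant '[{"translation":[0,0,0.015],"dr":[0,0,0],"hand":5},{"translation":[0,0,0],"dr":[0,0,0],"hand":5}]'
python3 -m pendant '[{"translation":[0,0,0.015],"dr":[0,0,0],"hand":5},{"translation":[0,0,0],"dr":[0,0,0],"hand":5}]'
```

```text
time: 13.7
tool_pos: [0.5413, 0.0261, 0.0829]
tool_rot: [-0.002, 1.0, 0.0, 0.0]
force: [-0.6, 0.5, 4.3]
grip_width: 0.157
grasp_force: 30.0
time: 13.95
tool_pos: [0.5414, 0.0262, 0.0829]
tool_rot: [-0.002, 1.0, -0.0, 0.0]
force: [-3.2, -0.4, 10.1]
grip_width: 0.153
grasp_force: 30.0
```

The flange is seated on the rim. I ease the load slightly and turn clockwise.

```bash
python3 -m pendant '[{"translation":[0,0,-0.03],"dr":[0,0,0],"hand":5},{"translation":[0,0,0],"dr":[0,0,0.3],"hand":5},{"translation":[0,0,0],"dr":[0,0,0.4],"hand":5},{"translation":[0,0,0],"dr":[0,0,0.4],"hand":5},{"translation":[0,0,0],"dr":[0,0,0.4],"hand":5},{"translation":[0,0,0],"dr":[0,0,0.4],"hand":5},{"translation":[0,0,0],"dr":[0,0,0],"hand":5}]'
python3 -c "
from h import *
go(.5413,.0262,.083,180-69)"
```

```text
time: 14.82
tool_pos: [0.5412, 0.026, 0.083]
tool_rot: [0.163, 0.987, -0.0, -0.0]
force: [-1.4, -1.6, -0.7]
grip_width: 0.157
grasp_force: 30.0
t 14.82 pos [0.5412 0.026  0.083 ] yaw 161.21 tilt z [-5.e-04 -1.e-04 -1.e+00] q6 -1.413 F [-1.4 -1.6 -0.7] Tz [-0.3   0.03  0.01] w 13.9 gf 30.0
  TODO trans [-0.     0.005 -0.001] drz 5.021
```

```bash
python3 -m pendant '[{"translation":[0,0,0],"dr":[0,0,0.5],"hand":5},{"translation":[0,0,0],"dr":[0,0,0.6],"hand":5},{"translation":[0,0,0],"dr":[0,0,0.6],"hand":5},{"translation":[0,0,0],"dr":[0,0,0.6],"hand":5},{"translation":[0,0,0],"dr":[0,0,0.6],"hand":5},{"translation":[0,0,0],"dr":[0,0,0.6],"hand":5},{"translation":[0,0,0],"dr":[0,0,0.4],"hand":5},{"translation":[0,0,0],"dr":[0,0,0],"hand":5}]'
python3 -c "
from h import *
go(.5413,.0262,.083,180-69)"
```

```text
time: 15.82
tool_pos: [0.5411, 0.0259, 0.083]
tool_rot: [0.483, 0.876, -0.0, -0.0]
force: [-1.9, -2.2, 0.6]
grip_width: 0.155
grasp_force: 30.0
t 15.82 pos [0.5411 0.0259 0.083 ] yaw 122.29 tilt z [-8.e-04 -4.e-04 -1.e+00] q6 -0.734 F [-1.9 -2.2  0.6] Tz [-0.61  0.31  0.05] w 13.6 gf 30.0
  TODO trans [ 0.004  0.009 -0.001] drz 1.129
```

```bash
for i in 1; do python3 -m pendant '[{"translation":[0.005,0.01,0],"dr":[0,0,0.3],"hand":5},{"translation":[0,0,0],"dr":[0,0,0.3],"hand":5},{"translation":[0,0,0],"dr":[0,0,0.3],"hand":5},{"translation":[0,0,0],"dr":[0,0,0.2],"hand":5},{"translation":[0,0,0],"dr":[0,0,0],"hand":5}]' |tail -1; done
python3 -c "
from h import *
go(.5413,.0262,.083,180-69)"
python3 -m pendant '[{"translation":[0,0,0],"dr":[0,0,0.2],"hand":5},{"translation":[0,0,0],"dr":[0,0,0.2],"hand":5},{"translation":[0,0,0],"dr":[0,0,0],"hand":5}]' |tail -1
python3 -c "
from h import *
go(.5413,.0262,.083,180-69)"
```

```text
grasp_force: 30.0
t 16.45 pos [0.541  0.0261 0.083 ] yaw 111.32 tilt z [-1.6e-03 -8.0e-04 -1.0e+00] q6 -0.542 F [-4.4 -4.4  1.3] Tz [-0.87  0.62  0.02] w 14.0 gf 30.0
  TODO trans [0.001 0.008 0.001] drz 0.032
grasp_force: 30.0
t 16.82 pos [0.5407 0.0261 0.083 ] yaw 107.33 tilt z [-2.3e-03 -8.0e-04 -1.0e+00] q6 -0.472 F [-5.3 -3.9  2.4] Tz [-0.81  0.89  0.09] w 13.8 gf 30.0
  TODO trans [-0.002  0.014  0.001] drz -0.367
```

```bash
python3 -m pendant '[{"translation":[0,0,-0.03],"dr":[0,0,0],"hand":5},{"translation":[0,0,-0.03],"dr":[0,0,0],"hand":5},{"translation":[0,0,-0.03],"dr":[0,0,0],"hand":5},{"translation":[0,0,0],"dr":[0,0,0],"hand":5}]'
python3 -c "
from h import *
go(.5413,.0262,.085,107)
c=capture('side');save(c,'side3.png',(290,140,390,240),6)"
```

```text
time: 17.32
tool_pos: [0.5412, 0.0267, 0.0861]
tool_rot: [0.593, 0.805, -0.0, -0.001]
force: [-1.8, -2.8, -11.7]
grip_width: 0.154
grasp_force: 30.0
t 17.32 pos [0.5412 0.0267 0.0861] yaw 107.2 tilt z [-1.5e-03  6.0e-04 -1.0e+00] q6 -0.47 F [ -1.8  -2.8 -11.7] Tz [-0.44  0.35  0.04] w 13.5 gf 30.0
  TODO trans [-0.013 -0.001  0.029] drz 0.02
```

View pics/side3.png

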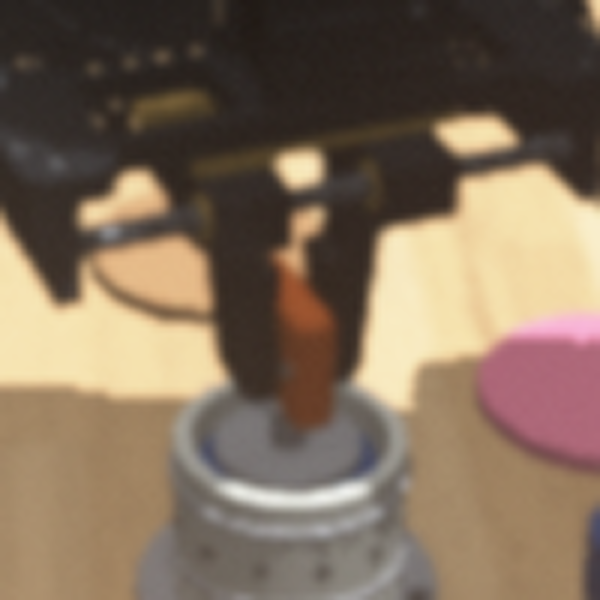

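The handle (crop (305,340)) has turned with the gripper, and the pull is held at about 10 N, so the bar is locked under the plate. Draw straight up.

```bash
python3 -m pendant '[{"translation":[0,0,-0.04],"dr":[0,0,0],"hand":5},{"translation":[0,0,-0.04],"dr":[0,0,0],"hand":5},{"translation":[0,0,-0.04],"dr":[0,0,0],"hand":5},{"translation":[0,0,-0.04],"dr":[0,0,0],"hand":5}]'|sed -n '2p;4p'
python3 -m pendant '[{"translation":[0,0,-0.05],"dr":[0,0,0],"hand":5},{"translation":[0,0,-0.05],"dr":[0,0,0],"hand":5},{"translation":[0,0,-0.05],"dr":[0,0,0],"hand":5},{"translation":[0,0,-0.05],"dr":[0,0,0],"hand":5}]'|sed -n '2p;4p'
python3 -c "
from h import *
go(.5413,.0262,.15,107)"
```

```text
tool_pos: [0.5417, 0.0265, 0.0933]
force: [-0.7, -0.8, -11.9]
tool_pos: [0.5416, 0.0264, 0.1013]
force: [-1.2, -0.9, -12.0]
t 18.38 pos [0.5416 0.0264 0.1013] yaw 107.17 tilt z [ 2.e-04  0.e+00 -1.e+00] q6 -0.469 F [ -1.2  -0.9 -12. ] Tz [-0.21 -0.01  0.01] w 13.8 gf 30.0
  TODO trans [-0.003 -0.01  -1.217] drz 0.017
```

```bash
python3 -m pendant '[{"translation":[0,0,-0.06],"dr":[0,0,0],"hand":5},{"translation":[0,0,-0.06],"dr":[0,0,0],"hand":5},{"translation":[0,0,-0.06],"dr":[0,0,0],"hand":5},{"translation":[0,0,-0.06],"dr":[0,0,0],"hand":5},{"translation":[0,0,-0.06],"dr":[0,0,0],"hand":5},{"translation":[0,0,-0.06],"dr":[0,0,0],"hand":5}]'|sed -n '2p;4p'
python3 -m pendant '[{"translation":[0,0,-0.1],"dr":[0,0,0],"hand":5},{"translation":[0,0,-0.15],"dr":[0,0,0],"hand":5},{"translation":[0,0,-0.2],"dr":[0,0,0],"hand":5},{"translation":[0,0,-0.2],"dr":[0,0,0],"hand":5},{"translation":[0,0,-0.2],"dr":[0,0,0],"hand":5},{"translation":[0,0,-0.1],"dr":[0,0,0],"hand":5},{"translation":[0,0,0],"dr":[0,0,0],"hand":5},{"translation":[0,0,0],"dr":[0,0,0],"hand":5}]'|sed -n '2p;4p'
python3 -c "
from h import *
go(.5505,-.183,.155,107)
c=capture('side');save(c,'side4.png',(270,90,400,220),4.6)"
```

```text
tool_pos: [0.5416, 0.0265, 0.1158]
force: [-0.5, 0.5, -3.6]
tool_pos: [0.5414, 0.0265, 0.1533]
force: [0.5, 0.0, -3.8]
t 20.12 pos [0.5414 0.0265 0.1533] yaw 107.17 tilt z [-5.e-04  1.e-04 -1.e+00] q6 -0.469 F [ 0.5  0.  -3.8] Tz [ 0.01 -0.08  0.02] w 13.7 gf 30.0
  TODO trans [-5.071 -1.33  -0.043] drz 0.017
```

View pics/side4.png

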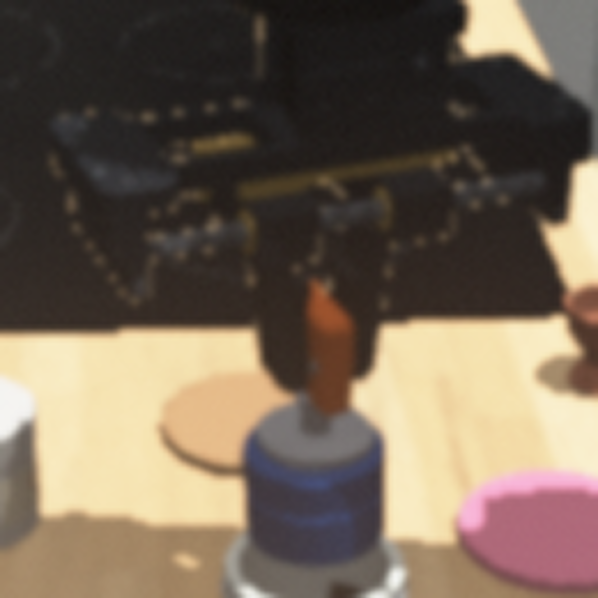

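The plug hangs upright on the key, its underside just clear of the mould rim (crop (310,560)). Carry it gently to the cork.

```bash
python3 -m pendant '[{"translation":[0,0,-0.2],"dr":[0,0,0],"hand":5},{"translation":[-0.1,-0.026,-0.1],"dr":[0,0,0],"hand":5},{"translation":[-0.25,-0.066,0],"dr":[0,0,0],"hand":5},{"translation":[-0.4,-0.105,0],"dr":[0,0,0],"hand":5},{"translation":[-0.5,-0.13,0],"dr":[0,0,0],"hand":5},{"translation":[-0.5,-0.13,0],"dr":[0,0,0],"hand":5},{"translation":[-0.5,-0.13,0],"dr":[0,0,0],"hand":5},{"translation":[-0.5,-0.13,0],"dr":[0,0,0],"hand":5}]'|sed -n '2p;4p'
python3 -m pendant '[{"translation":[-0.5,-0.13,0],"dr":[0,0,0],"hand":5},{"translation":[-0.5,-0.13,0],"dr":[0,0,0],"hand":5},{"translation":[-0.45,-0.12,0],"dr":[0,0,0],"hand":5},{"translation":[-0.4,-0.105,0],"dr":[0,0,0],"hand":5},{"translation":[-0.25,-0.066,0],"dr":[0,0,0],"hand":5},{"translation":[-0.15,-0.04,0],"dr":[0,0,0],"hand":5},{"translation":[-0.07,-0.02,0],"dr":[0,0,0],"hand":5},{"translation":[0,0,0],"dr":[0,0,0],"hand":5}]'|sed -n '2p;4p'
python3 -c "
from h import *
go(.5505,-.183,.09,107)"
```

```text
tool_pos: [0.5467, -0.0887, 0.1655]
force: [0.1, 0.4, -4.3]
tool_pos: [0.5507, -0.1828, 0.1656]
force: [-0.5, -0.5, -4.1]
t 22.18 pos [ 0.5507 -0.1828  0.1656] yaw 107.19 tilt z [-1.e-04  1.e-04 -1.e+00] q6 -0.824 F [-0.5 -0.5 -4.1] Tz [-0.01 -0.11  0.03] w 14.0 gf 30.0
  TODO trans [-0.005 -0.007  1.889] drz 0.019
```

```bash
python3 -m pendant '[{"translation":[0,0,0.15],"dr":[0,0,0],"hand":5},{"translation":[0,0,0.4],"dr":[0,0,0],"hand":5},{"translation":[0,0,0.5],"dr":[0,0,0],"hand":5},{"translation":[0,0,0.45],"dr":[0,0,0],"hand":5},{"translation":[0,0,0.3],"dr":[0,0,0],"hand":5},{"translation":[0,0,0.15],"dr":[0,0,0],"hand":5},{"translation":[0,0,0.05],"dr":[0,0,0],"hand":5},{"translation":[0,0,0],"dr":[0,0,0],"hand":5}]'|sed -n '2p;4p'
python3 -m pendant '[{"translation":[0,0,0.025],"dr":[0,0,0],"hand":5},{"translation":[0,0,0.025],"dr":[0,0,0],"hand":5},{"translation":[0,0,0.025],"dr":[0,0,0],"hand":5},{"translation":[0,0,0],"dr":[0,0,0],"hand":5}]'|sed -n '2p;4p'
python3 -m pendant '[{"translation":[0,0,0.02],"dr":[0,0,0],"hand":5},{"translation":[0,0,0.02],"dr":[0,0,0],"hand":5},{"translation":[0,0,0],"dr":[0,0,0],"hand":5}]'|sed -n '2p;4p'
```

```text
tool_pos: [0.5509, -0.1831, 0.0859]
force: [0.5, -0.0, -4.7]
tool_pos: [0.5507, -0.183, 0.0825]
force: [-0.4, -0.3, -3.5]
tool_pos: [0.5507, -0.183, 0.0809]
force: [-0.2, 1.0, -3.3]
```

```bash
for i in 1 2 3; do python3 -m pendant '[{"translation":[0,0,0.02],"dr":[0,0,0],"hand":5},{"translation":[0,0,0],"dr":[0,0,0],"hand":5}]'|sed -n '2p;4p'; done
```

```text
tool_pos: [0.5507, -0.183, 0.0801]
force: [-0.3, -0.4, -4.1]
tool_pos: [0.5507, -0.183, 0.0793]
force: [0.2, -0.5, -3.4]
tool_pos: [0.5509, -0.1831, 0.0788]
force: [0.6, 0.4, -1.7]
```

Touching now: the plug's weight has come off. I lower the key through its play.

```bash
for i in 1 2; do python3 -m pendant '[{"translation":[0,0,0.02],"dr":[0,0,0],"hand":5},{"translation":[0,0,0],"dr":[0,0,0],"hand":5}]'|sed -n '2p;4p'; done
```

```text
tool_pos: [0.5508, -0.183, 0.0778]
force: [-0.2, -0.3, -1.4]
tool_pos: [0.5508, -0.183, 0.0771]
force: [-0.2, 0.1, 0.1]
```

```bash
python3 -m pendant '[{"translation":[0,0,0],"dr":[0,0,0],"hand":16},{"translation":[0,0,0],"dr":[0,0,0],"hand":20},{"translation":[0,0,0],"dr":[0,0,0],"hand":30},{"translation":[0,0,0],"dr":[0,0,0],"hand":45},{"translation":[0,0,0],"dr":[0,0,0],"hand":45},{"translation":[0,0,0],"dr":[0,0,0],"hand":45}]'
python3 -m pendant '[{"translation":[0,0,-0.2],"dr":[0,0,0],"hand":45},{"translation":[0,0,-0.5],"dr":[0,0,0],"hand":45},{"translation":[0,0,-0.8],"dr":[0,0,0],"hand":45},{"translation":[0,0,-0.8],"dr":[0,0,0],"hand":45},{"translation":[0,0,-0.5],"dr":[0,0,0],"hand":45},{"translation":[0,0,-0.2],"dr":[0,0,0],"hand":45},{"translation":[0,0,0],"dr":[0,0,0],"hand":45}]'|sed -n '2p;4p'
python3 -c "
from h import *
c=capture('side');save(c,'side5.png',(220,80,420,280),3)"
```

```text
time: 26.05
tool_pos: [0.5507, -0.183, 0.0769]
tool_rot: [0.594, 0.805, -0.0, -0.0]
force: [-0.9, -0.2, -0.8]
grip_width: 0.515
grasp_force: 0.0
tool_pos: [0.5507, -0.183, 0.1971]
force: [0.0, 0.2, -0.3]
```

View pics/side5.png

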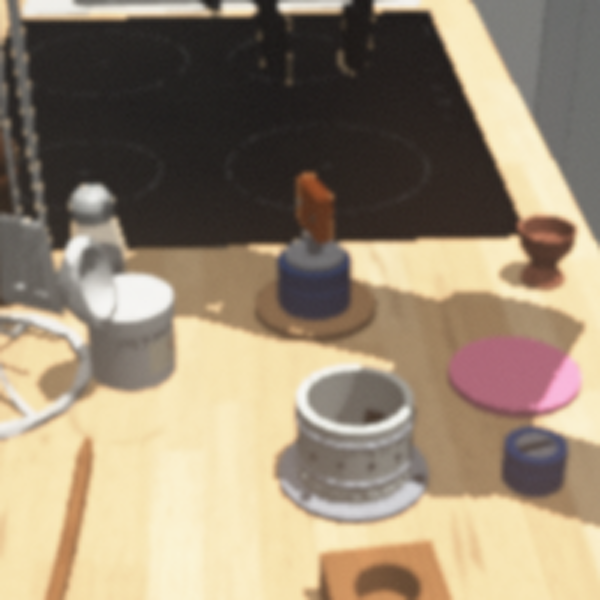

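The plug stands upright and centred on the cork at (315,290) with the key in it. The gripper is clear.

```bash
python3 -c "
from cell import sign_off
print(sign_off())"
```

```text
the job is handed in; nothing more can be done
None
```

The plug is out of the mould and stands upright in the middle of the cork coaster with the key still locked in it. The gripper is clear and the job is handed in at about 27 s; no verdict came back.

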